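# Start a timed stirring run on the lab bench

## Task

Start the run by switching on the three bench instruments, with a fingertip, picking nothing up: lightly press in the long bar key on the balance, then the square key on the stirrer, and last the large round key on the timer, pushing each one in by about 7 mm so that it stays down. Do not press the small round keys, do not pick up or push the timer along, do not push hard, and leave the beaker, jar and bottle where they stand.

Things in the scene. Friction and masses are not known exactly. Their poses are not given: they have to be found in the camera images.
- balance: Flat white bench balance, 220 mm deep (x), 170 mm wide (y), key panel flat at 40 mm height, round steel pan 120 mm across with its top at 52 mm, centred 43 mm behind the middle (+x), with a small jar on it. Fixed to the bench. Origin: centre of its underside on the bench; front = its -x side (towards the robot at yaw 0), y along its width, z up. 
- balance_key (a joint): Long bar key of the balance, 22 mm (x) by 50 mm (y), near the front edge at (-85, -40) mm in the balance's frame: a plain black push-on key, pressed straight down. It resists with about 2.5 N at first, 5 N at 5 mm and 8.5 N at its stop at 12 mm; let go, it stays in by friction (up to 5 mm; from deeper it comes back to about 5 mm). Joint value: depth pressed in m, 0 out, 0.012 at the stop; it is on from 0.003. 
- balance_key_top (a point): Centre of the top face of the balance's long bar key; 14 mm above the panel (54 mm above the bench) when out, about 9 mm above the panel when on.
- balance_small_key (a joint): Small round key of the balance, 14 mm across, 6 mm proud, at (-85, +50) mm in the balance's frame, 90 mm to the side of the bar key. Not to be pressed (0 out, 0.005 m in; 0.0025 counts as pressed).
- stirrer: Grey magnetic stirrer, 210 mm deep (x), 150 mm wide (y), panel flat at 50 mm height, round white plate 130 mm across with its top at 60 mm, centred 33 mm behind the middle (+x), with a glass beaker on it. A fixed black speed knob, 30 mm across and 14 mm high, stands at (-75, +38) mm on the panel. Fixed to the bench. Origin: centre of its underside on the bench; front = its -x side (towards the robot at yaw 0), y along its width, z up. 
- stirrer_key (a joint): Square key of the stirrer, 26 mm by 26 mm, near the front edge at (-77, -38) mm in the stirrer's frame: a plain black push-on key, pressed straight down. It resists with about 2.5 N at first, 5 N at 5 mm and 8.5 N at its stop at 12 mm; let go, it stays in by friction (up to 5 mm; from deeper it comes back to about 5 mm). Joint value: depth pressed in m, 0 out, 0.012 at the stop; it is on from 0.003. 
- stirrer_key_top (a point): Centre of the top face of the stirrer's square key; 14 mm above the panel (64 mm above the bench) when out, about 9 mm above the panel when on.
- timer: White desk timer, a flat box 80 mm deep (x), 120 mm wide (y), 28 mm high, about 0.25 kg, loose on the bench, with a dark display on its far (+x) half. Origin: centre of its underside; front = its -x side, z up. It must stay on the bench where it is.
- timer_key (a joint): Large round key of the timer, 28 mm across, at (-18, -30) mm in the timer's frame: a plain black push-on key, pressed straight down. It resists with about 2.5 N at first, 5 N at 5 mm and 8.5 N at its stop at 12 mm; let go, it stays in by friction (up to 5 mm; from deeper it comes back to about 5 mm). Joint value: depth pressed in m, 0 out, 0.012 at the stop; it is on from 0.003. 
- timer_key_top (a point): Centre of the top face of the timer's large round key; 14 mm above the panel (42 mm above the bench) when out, about 9 mm above the panel when on.
- timer_small_key (a joint): Small round key of the timer, 12 mm across, 6 mm proud, at (-18, +42) mm in the timer's frame, 72 mm to the side of the large one. Not to be pressed (0 out, 0.005 m in; 0.0025 counts as pressed).
- beaker: Low glass beaker, 64 mm across, 60 mm high, loose on the stirrer's plate (rim 120 mm above the bench). Origin: centre of its underside. To be left alone.
- jar: Small amber jar with white lid, 44 mm across, 50 mm high, loose on the balance's pan (top 102 mm above the bench). Origin: centre of its underside. To be left alone.
- bottle: White plastic bottle with black cap, 52 mm across, 110 mm high, loose on the bench between the robot and the instruments. Origin: centre of its underside. To be left alone.
Not all that is in view belongs to the job. Leave any orange or purple look-alike of the timer alone.

How it is judged (in metres and radians):
On the way, in this order (a step that is already met when the one before it is completed fails the run):
1. the balance's long bar key is pressed in (value of joint balance_key above 0.003 m), for 0.2 s.
2. then the stirrer's square key is pressed in (value of joint stirrer_key above 0.003 m), for 0.2 s.
3. last the timer's large round key is pressed in (value of joint timer_key above 0.003 m), for 0.2 s.
At the end, for the whole second after the job is handed in: All three large keys are down by more than 3 mm (they rest at about 5 mm), both small keys are out (less than 2.5 mm in), the timer lies flat within 30 mm of where it was and at rest, and beaker, jar and bottle stand upright within 30 mm of where they were (value of joint each of balance_key, stirrer_key, timer_key above 0.003 m and value of joint each of balance_small_key, timer_small_key below 0.0025 m and distance of each of timer, beaker, jar, bottle from where it was at the start of the episode below 0.03 m and angle between timer's own z axis and vertical below 0.1 rad and linear speed of timer below 0.02 m/s and angle between each of beaker, jar, bottle's own z axis and vertical below 0.15 rad); the robot touches nothing.
It fails at once if a small round key is pressed (2.5 mm or more) (value of joint any of balance_small_key, timer_small_key above 0.0025 m).
It fails at once if an instrument or its keys are pushed with more than 25 N (contact force between any of the arm, the fingers and balance above 25 N or contact force between any of the arm, the fingers and stirrer above 25 N or contact force between any of the arm, the fingers and timer above 25 N).
It fails at once if the timer is lifted by more than 12 mm, tipped over 0.2 rad or shifted by more than 30 mm (height (world z) of timer above 0.012 m or angle between timer's own z axis and vertical above 0.2 rad or distance of timer from where it was at the start of the episode above 0.03 m).
It fails at once if the beaker, jar or bottle is moved by more than 30 mm or tipped over 0.3 rad (distance of any of beaker, jar, bottle from where it was at the start of the episode above 0.03 m or angle between any of beaker, jar, bottle's own z axis and vertical above 0.3 rad).
It also fails if it takes over 67 s, if anything falls off the work surface, if the arm or the gripper's body presses on something with over 40 N, if the wrist force passes 120 N, or if a joint passes its speed limit or range.

## Robot

A 6-joint arm with a two-finger parallel gripper is mounted at the origin on the work surface. World frame = base frame: x ahead of the robot, y to its left, z up, the work surface at z = 0. Lengths are in mm, angles in rad, forces in N, time in s.
With the tool pointing down it reaches from about 275 to 825 mm from the base axis. Payload 4.9 kg.
Tool frame: the origin (TCP) lies between the finger pads; the fingertips stand 22 mm ahead of it and the grasp point (between the pads) lies 3 mm ahead of it; z points along the fingers, y is the direction in which the jaws open and shut (so a half turn about z gives the same grasp; the last joint's range is limited). The gripper opens to 85 mm and grips with 20 to 120 N. Pads are 22 mm wide; open, the fingers measure 114 mm over their backs; the gripper's body (76 mm by 85 mm) begins 54 mm behind the grasp point. The pads swing forward as they close: fully open they stand 13 mm farther back than shut.
Start: joints at [-1.332, 0.326, -0.193, 1.052, 0, 1.437], TCP at [200.336, -512.234, 253.281] pointing down, gripper open.
Joint ranges: [-2.65, 2.65], [-0.97, 1.79], [-1.3, 1.35], [-1.93, 2.1], [-1.47, 1.37], [-3.14, 3.14]. Speed limits (rad/s): [2.57, 2.57, 3.14, 3.14, 3.14, 3.14].

## Interface

Orientations are given as a unit quaternion [w, x, y, z].
In Python, from bench import manip gives the robot as it stands.
- The arm moves only by the tool arm_command, never from a script. Its argument "increments" is a list of rows, each a list of 2 entries, a list of its own where there are three numbers: the shift along the world's x, y, z in mm, then the turn, a rotation vector about the world's x, y, z in degrees. A call has 1 to 12 rows; each row is the pose to reach, as a shift and turn from the pose commanded when the call began; what a row does not reach only later rows make up. A row lasts 1/8 s, in which the tool goes at most 62.5 mm and 10.7 degrees, less where a joint would pass 70% of its speed; a pose out of reach is approached as far as the arm can. A call with a gripper value outside its range is refused whole. "hand" is the opening, from -1 (shut) to 1 (fully open), set as the call begins (left out, the last holds). The fingers move at their own pace and stop on an object; "force" is the grip in N (left out, the last holds). Time passes only in rows, so rows that repeat a pose let the fingers close. It gives the time, the measured TCP pose, the force and the opening at its end, in the units of the state.
- manip.state(): the state, without advancing time (a new reading comes with each control period).
- manip.snapshot(name): name is "side" or "top" or "wrist"; returns the picture (400x640x3 uint8, blue, green, red); there is no depth.
- manip.get_calibration(name): a dict with "camera_matrix" (3x3 intrinsics, pixels), "T" (4x4, takes a point from camera to world coordinates). Camera axes: x right, y down, z forward; pixel columns grow to the right and rows downward; lengths in mm; the calibration is good to about 2 mm. A picture is of the moment at which its call begins: read the wrist's pose just before it. get_calibration takes no time and is no camera call; for the wrist camera it gives the pose at the moment of the call.
- manip.hand_in(): hands the job in, once; it reports no verdict.
The state is a dict: "time_s": time; "qpos": joint angles; "qvel": joint speeds; "effort": joint torques, N m; "eef_pos": TCP position; "tcp_rot": TCP orientation; "ft_force": force on the tool from outside, world axes, zero at the start; "wrist_torque": the same for the moment, N m; "grip_width": finger opening in mm.
Only numpy, scipy, OpenCV 4.12 (cv2) and the standard library are available. Lean on these libraries where they do the work, as an engineer would, in place of code of your own. Each camera call takes 0.05 s, during which the arm holds its last target. There are 200 camera calls.

## Working session

There is one attempt and no reset: what is moved stays moved. The work goes in short steps, Python scripts to look and compute and a tool call to move; the robot and the scene stay as the last step left them, time stands still between calls to the robot, and variables do not carry over. Pictures are saved under pics/ and viewed, about 8 in all and at most 12, crops included, and the job is handed in when it is done.

Besides the shell and the picture viewer there is one more tool, called after ">>>" by a JSON object that holds its "api" and its "payload". arm_command: Moves the arm, as the interface text tells. Its arguments: {"type":"object","properties":{"increments":{"type":"array","items":{"type":"array"}},"hand":{"type":"number"},"force":{"type":"number"}},"required":["increments"]}

```bash
mkdir -p pics; python3 - <<'E'
from bench import manip
import cv2
for n in("top","side"):
    im=manip.snapshot(n); cv2.imwrite(f"pics/{n}0.png",im)
    c=manip.get_calibration(n); print(n,c["camera_matrix"],c["T"])
s=manip.state(); print(s)
E
```

```text
top [[421.16296756   0.         319.28012065]
 [  0.         421.16296756 199.34235881]
 [  0.           0.           1.        ]] [[ 1.94400716e-02 -9.88406785e-01  1.50579250e-01  3.91815352e+02]
 [-9.99788301e-01 -2.02332907e-02 -3.73733888e-03 -1.94611292e+01]
 [ 6.74072485e-03 -1.50474718e-01 -9.88590877e-01  9.53508495e+02]
 [ 0.00000000e+00  0.00000000e+00  0.00000000e+00  1.00000000e+00]]
side [[422.40329908   0.         320.6439665 ]
 [  0.         422.40329908 201.01720581]
 [  0.           0.           1.        ]] [[ 9.99452891e-01 -6.48589249e-03  3.24322539e-02  4.96983160e+02]
 [-2.83078012e-02 -6.74876604e-01  7.37387441e-01 -8.57708777e+02]
 [ 1.71051537e-02 -7.37902095e-01 -6.74690975e-01  8.48597857e+02]
 [ 0.00000000e+00  0.00000000e+00  0.00000000e+00  1.00000000e+00]]
{'time_s': 0.1, 'qpos': array([-1.33217980e+00,  3.26873115e-01, -1.93512703e-01,  1.05199110e+00,
        1.06726492e-05,  1.43659012e+00]), 'qvel': array([ 5.93540082e-04, -7.40255957e-04,  2.52929371e-03, -2.05715591e-03,
       -4.89368408e-05, -7.39936706e-05]), 'effort': array([ 1.47805326e-04, -4.44241118e+01,  2.63038141e+01,  7.93675863e-03,
       -1.83282987e-04, -8.14835772e-06]), 'eef_pos': array([ 200.22655684, -511.72381368,  252.56734304]), 'tcp_rot': array([-7.89496889e-04,  9.82675350e-01,  1.85333568e-01, -3.59096928e-05]), 'ft_force': array([ 0.43772782, -0.41085011, -0.20342335]), 'wrist_torque': array([ 0.0272769 , -0.01149755,  0.04553196]), 'grip_width': 85.32880150570803}
```

View pics/top0.png

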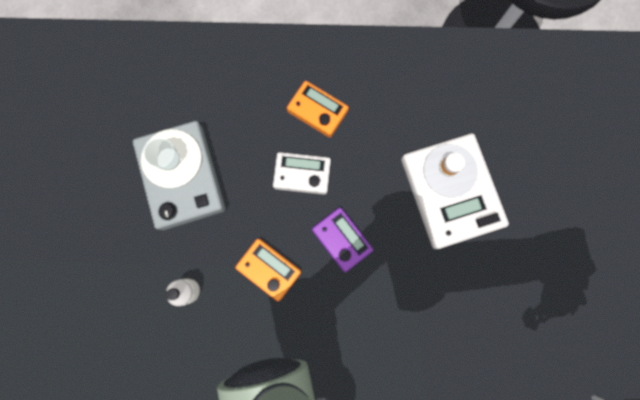

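View pics/side0.png

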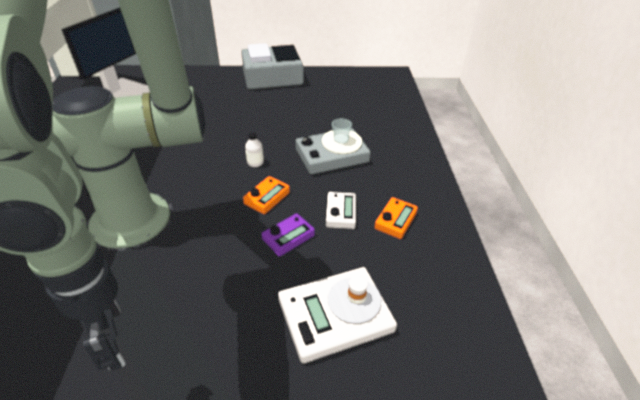

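The top view shows the bar key at about (488,220), the square key at (202,201) and the white timer's large key at (314,181). The side view shows them at (306,333), (314,154) and (335,212). Next I refine these to blob centroids and cast rays.

```bash
cat > h.py <<'E'
import cv2,numpy as np
from bench import manip
def blob(im,u,v,r=16,f=0.45):
    g=cv2.GaussianBlur(cv2.cvtColor(im,cv2.COLOR_BGR2GRAY),(3,3),0)
    u0,v0=u-r,v-r; c=g[v0:v+r+1,u0:u+r+1].astype(float)
    lo=c[r-2:r+3,r-2:r+3].min(); hi=np.percentile(c,80); m=(c<lo+f*(hi-lo)).astype(np.uint8)
    n,l,st,ce=cv2.connectedComponentsWithStats(m,connectivity=4)
    k=l[r,r]; return ce[k]+[u0,v0],st[k],m
def ray(cal,p):
    K,T=cal["camera_matrix"],cal["T"]
    d=T[:3,:3]@np.linalg.solve(K,[p[0],p[1],1]); return T[:3,3],d/np.linalg.norm(d)
def plane(cal,p,z):
    o,d=ray(cal,p); return o+d*(z-o[2])/d[2]
def tri(a,b):
    (o,d),(q,e)=a,b; s=np.linalg.lstsq(np.c_[d,-e],q-o,rcond=None)[0]
    x,y=o+d*s[0],q+e*s[1]; return (x+y)/2,np.linalg.norm(x-y)
E
python3 - <<'E'
from h import *
ims={n:cv2.imread(f"pics/{n}0.png") for n in("top","side")}; C={n:manip.get_calibration(n) for n in ims}
for k,t,s,z in(("bar",(488,220),(306,333),54),("sq",(202,201),(314,154),64),("tim",(314,181),(335,212),42),
  ("balsmall",(448,233),(293,300),46),("knob",(167,211),(306,142),64),("timsmall",(282,178),(336,195),34)):
    a,sa,_=blob(ims["top"],*t,r=13); b,sb,_=blob(ims["side"],*s,r=11)
    P,g=tri(ray(C["top"],a),ray(C["side"],b))
    print(k,a.round(1),sa[2:],b.round(1),sb[2:],"top",plane(C["top"],a,z).round(1),"side",plane(C["side"],b,z).round(1),"tri",P.round(1),round(g,1))
E
```

```text
bar [487.6 219.5] [ 24  14 203] [305.8 333. ] [ 15  23 216] top [ 492.4 -385.5   54. ] side [ 492.9 -394.9   54. ] tri [ 493.2 -389.4   44.6] 0.5
sq [201.4 200.4] [ 14  14 145] [314.  153.8] [ 9  8 55] top [519.8 228.4  64. ] side [520.2 219.4  64. ] tri [520.7 230.6  55.9] 0.5
tim [313.9 180.4] [11 10 89] [334.5 211.4] [ 8  8 53] top [572.7 -10.3  42. ] side [572.9 -19.   42. ] tri [574.  -10.2  33.7] 0.6
balsmall [448.  232.5] [ 5  4 16] [292.5 299.3] [ 4  4 14] top [ 463.4 -302.1   46. ] side [ 463.2 -306.3   46. ] tri [ 463.4 -303.4   41.9] 0.7
knob [166.6 211.2] [ 27  27 484] [305.1 136.2] [ 23  15 191] top [495.3 300.6  64. ] side [492.4 317.8  64. ] tri [493.  295.   79.4] 1.0
timsmall [282.  177.2] [ 3  4 10] [334.4 190. ] [ 23  23 254] top [580.  61.  34.] side [578.1  80.2  34. ] tri [576.3  59.4  52.1] 0.0
```

>>> {"api": "arm_command", "payload": {"increments": [[[45,20,0],[0,0,0]],[[95,40,0],[0,0,0]],[[145,63,0],[0,0,0]],[[195,84,-10],[0,0,0]],[[245,105,-30],[0,0,0]],[[280,120,-50],[0,0,0]],[[292,126,-70],[0,0,0]],[[292,126,-70],[0,0,0]],[[292,126,-70],[0,0,0]],[[292,126,-70],[0,0,0]]], "hand": -1, "force": 30}}

```text
time_s: 1.35
eef_pos: [491.7, -387.5, 184.4]
tcp_rot: [0.001, 0.983, 0.184, 0.0]
ft_force: [0.2, -0.2, -1.8]
grip_width: 0.1
```

```bash
python3 - <<'E'
from h import *
c=manip.get_calibration("wrist"); im=manip.snapshot("wrist"); cv2.imwrite("pics/w1.png",im)
cv2.imwrite("pics/t1.png",manip.snapshot("top"))
import pickle; pickle.dump(c,open("w1.pkl","wb")); s=manip.state(); print(s["qpos"].round(3),s["ft_force"].round(2))
K,T=c["camera_matrix"],c["T"]
for P in([492.4,-385.5,54],[493.2,-389.4,54],list(s["eef_pos"]-[0,0,22])):
    q=K@(T[:3,:3].T@(np.array(P)-T[:3,3])); print(P,(q/q[2])[:2].round(1))
E
```

```text
[-0.785  0.514 -0.084  0.971 -0.     1.986] [-0.56  0.18 -0.49]
[492.4, -385.5, 54] [318.7 193.5]
[493.2, -389.4, 54] [323.5 194.2]
[np.float64(491.878350483734), np.float64(-387.28486695905303), np.float64(162.3066248187733)] [321.4 257.2]
```

View pics/w1.png

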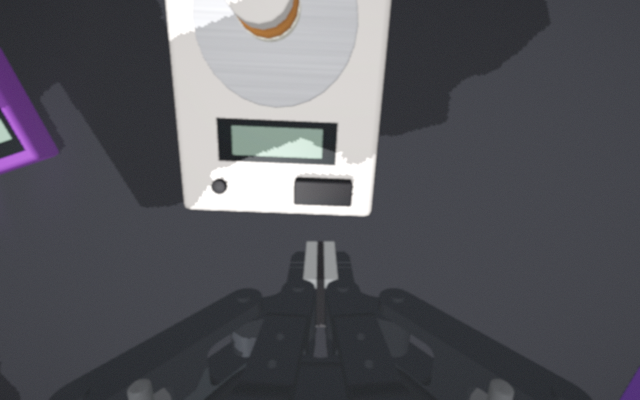

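The wrist view shows the bar key spanning about (296–352, 179–206), below the display, with the closed fingertips at (321,242–280). I check that against the projected position.

```bash
python3 - <<'E'
from h import *; import pickle
c=pickle.load(open("w1.pkl","rb")); im=cv2.imread("pics/w1.png"); g=cv2.cvtColor(im,cv2.COLOR_BGR2GRAY)
print(g[170:215,324]); print(g[188,286:362])
for p in((296,180),(352,180),(296,204),(352,204),(324,192)):print(p,plane(c,p,54).round(1),plane(c,p,40).round(1))
E
```

```text
[255 255 255 255 237 217 206 179 117  51  33  41  58  76  90  94  91  93
  92  90  93  93  94  91  92  91  91  90  90  89  88  88  87  86 114 188
 248 255 255 255 255 255 255 239 185]
[255 255 255 255 255 255 255 226 158 103 102 106 107 106 104 104 105 103
 100 102 102 101  99 101 101  99  98  97  97  96  95  97  95  94  95  94
  94  93  92  90  91  90  90  91  88  88  86  88  88  85  86  87  84  84
  83  83  80  79  79  80  79  80  78  77  74  97 172 234 255 255 255 255
 255 255 255 255]
(296, 180) [ 496.4 -363.9   54. ] [ 492.7 -364.2   40. ]
(352, 180) [ 513.1 -406.8   54. ] [ 510.3 -409.5   40. ]
(296, 204) [ 476.8 -371.    54. ] [ 472.1 -371.7   40. ]
(352, 204) [ 493.9 -415.    54. ] [ 490.  -418.1   40. ]
(324, 192) [ 495.2 -389.1   54. ] [ 491.4 -390.8   40. ]
```

>>> {"api": "arm_command", "payload": {"increments": [[[2,-1,-30],[0,0,0]],[[2,-1,-60],[0,0,0]],[[2,-1,-85],[0,0,0]],[[2,-1,-98],[0,0,0]],[[2,-1,-98],[0,0,0]],[[2,-1,-98],[0,0,0]]]}}

```text
time_s: 2.2
eef_pos: [494.9, -387.9, 86.5]
tcp_rot: [0.001, 0.983, 0.185, 0.001]
ft_force: [0.8, -0.3, 0.8]
grip_width: 0.1
```

>>> {"api": "arm_command", "payload": {"increments": [[[0,0,-2],[0,0,0]],[[0,0,-4],[0,0,0]],[[0,0,-6],[0,0,0]],[[0,0,-8],[0,0,0]],[[0,0,-8],[0,0,0]]]}}

```text
time_s: 2.82
eef_pos: [494.2, -387.1, 77.0]
tcp_rot: [-0.0, 0.983, 0.185, -0.0]
ft_force: [-0.2, -0.2, 0.2]
grip_width: 0.0
```

Tip is at about 55 mm, just above the key. Pressing slowly.

>>> {"api": "arm_command", "payload": {"increments": [[[0,0,-1.5],[0,0,0]],[[0,0,-3],[0,0,0]],[[0,0,-4],[0,0,0]],[[0,0,-5],[0,0,0]],[[0,0,-5],[0,0,0]]]}}

```text
time_s: 3.45
eef_pos: [494.4, -387.3, 72.4]
tcp_rot: [0.0, 0.983, 0.185, 0.0]
ft_force: [-0.3, 0.4, 2.9]
grip_width: 0.1
```

>>> {"api": "arm_command", "payload": {"increments": [[[0,0,-1],[0,0,0]],[[0,0,-2],[0,0,0]],[[0,0,-3],[0,0,0]],[[0,0,-4],[0,0,0]],[[0,0,-4],[0,0,0]],[[0,0,-4],[0,0,0]]]}}

```text
time_s: 4.2
eef_pos: [494.4, -387.3, 68.4]
tcp_rot: [0.0, 0.983, 0.185, 0.0]
ft_force: [-0.7, 0.7, 4.3]
grip_width: 0.0
```

>>> {"api": "arm_command", "payload": {"increments": [[[0,0,-1],[0,0,0]],[[0,0,-2],[0,0,0]],[[0,0,-2],[0,0,0]],[[0,0,-2],[0,0,0]]]}}

```text
time_s: 4.7
eef_pos: [494.4, -387.3, 66.5]
tcp_rot: [0.0, 0.983, 0.185, 0.0]
ft_force: [-0.8, 1.0, 6.5]
grip_width: 0.1
```

```bash
python3 - <<'E'
from h import *
for i in range(4):
    manip.snapshot("top"); print(manip.state()["ft_force"].round(2))
print(manip.state()["eef_pos"])
E
```

```text
[-0.85  1.17  5.07]
[-0.83  1.17  6.47]
[-0.25  1.23  6.12]
[-1.9   1.39  5.65]
[ 494.45107304 -387.32165972   66.54533256]
```

Force is about 5.8 N, so roughly 6–7 mm deep. Retreating straight up and looking.

>>> {"api": "arm_command", "payload": {"increments": [[[0,0,10],[0,0,0]],[[0,0,40],[0,0,0]],[[0,0,80],[0,0,0]],[[0,0,117],[0,0,0]],[[0,0,117],[0,0,0]],[[0,0,117],[0,0,0]]]}}

```text
time_s: 5.65
eef_pos: [494.0, -386.9, 182.7]
tcp_rot: [-0.0, 0.983, 0.185, -0.0]
ft_force: [0.2, -1.0, -0.9]
grip_width: 0.2
```

```bash
python3 - <<'E'
from h import *
c=manip.get_calibration("wrist"); im=manip.snapshot("wrist"); a=cv2.imread("pics/w1.png")
cv2.imwrite("pics/w2.png",cv2.resize(np.hstack([a[160:230,180:400],im[160:230,180:400]]),None,fx=1.8,fy=1.8*1)); print(manip.state()["eef_pos"].round(1))
E
```

```text
[ 493.7 -386.6  182. ]
```

View pics/w2.png

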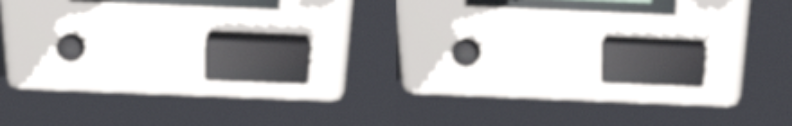

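The bar key's rim shadow is thinner than before and the small key is unchanged. Moving to the stirrer, with a 40° turn to keep joint 6 in range.

>>> {"api": "arm_command", "payload": {"increments": [[[0,20,10],[0,0,5]],[[0,65,20],[0,0,10]],[[0,120,20],[0,0,15]],[[0,180,20],[0,0,20]],[[3,240,20],[0,0,25]],[[6,300,20],[0,0,30]],[[10,360,20],[0,0,35]],[[14,420,20],[0,0,40]],[[18,480,20],[0,0,40]],[[22,540,20],[0,0,40]],[[25,590,20],[0,0,40]],[[26,614,20],[0,0,40]]]}}

```text
time_s: 7.2
eef_pos: [519.1, 229.2, 201.5]
tcp_rot: [-0.0, 0.859, 0.512, -0.001]
ft_force: [-0.4, -0.3, 0.7]
grip_width: 0.1
```

>>> {"api": "arm_command", "payload": {"increments": [[[0,0,-5],[0,0,0]],[[0,0,-10],[0,0,0]],[[0,0,-10],[0,0,0]],[[0,0,-10],[0,0,0]]]}}

```text
time_s: 7.7
eef_pos: [520.4, 225.8, 193.2]
tcp_rot: [-0.0, 0.86, 0.51, -0.0]
ft_force: [0.2, -0.8, -0.0]
grip_width: 0.2
```

```bash
python3 - <<'E'
from h import *
c=manip.get_calibration("wrist"); im=manip.snapshot("wrist"); cv2.imwrite("pics/w3.png",im)
import pickle; pickle.dump(c,open("w3.pkl","wb")); s=manip.state(); print(s["qpos"].round(3),s["eef_pos"].round(1))
K,T=c["camera_matrix"],c["T"]
q=K@(T[:3,:3].T@(np.array([519.8,228.4,64])-T[:3,3])); print((q/q[2])[:2].round(1))
E
```

```text
[ 0.28   0.404 -0.238  0.929 -0.     2.352] [520.6 226.  193.4]
[318.6 193.6]
```

View pics/w3.png

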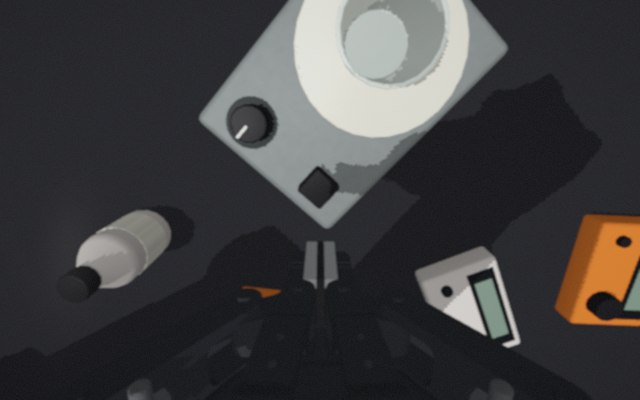

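The square key shows at about (319,188), with the knob at (251,122) and the fingertips at (321,242–280); the bottle stays clear to the left.

```bash
python3 - <<'E'
from h import *; import pickle
c=pickle.load(open("w3.pkl","rb")); im=cv2.imread("pics/w3.png"); g=cv2.cvtColor(im,cv2.COLOR_BGR2GRAY)
print(g[160:215,319]); print(g[188,290:348])
for p in((319,188),(319,190),(319,192)):print(p,plane(c,p,64).round(1))
E
```

```text
[150 150 151 148 147 137 106  60  29  19  30  38  44  47  50  48  48  48
  47  47  46  47  44  46  41  44  45  45  42  43  43  41  40  39  43  39
  41  37  38  39  41  39  36  37  39  32  37  53  97 133 145 145 144 145
 146]
[148 147 149 149 148 150 145 126  87  48  39  43  48  48  47  46  46  47
  45  43  44  47  46  45  43  45  43  41  43  42  40  43  44  39  42  40
  38  38  39  31  32  21  25  22  20  25  22  27  50  76  94  98  98  98
  98  98  97  98]
(319, 188) [522.4 232.4  64. ]
(319, 190) [521.6 230.9  64. ]
(319, 192) [520.8 229.4  64. ]
```

>>> {"api": "arm_command", "payload": {"increments": [[[1,4,-30],[0,0,0]],[[1,4,-60],[0,0,0]],[[1,4,-85],[0,0,0]],[[1,4,-100],[0,0,0]],[[1,4,-102],[0,0,0]],[[1,4,-102],[0,0,0]],[[1,4,-102],[0,0,0]]]}}

```text
time_s: 8.62
eef_pos: [522.1, 231.0, 92.3]
tcp_rot: [0.0, 0.86, 0.51, 0.001]
ft_force: [0.2, 0.1, 0.6]
grip_width: 0.1
```

>>> {"api": "arm_command", "payload": {"increments": [[[0,0,-1.5],[0,0,0]],[[0,0,-3],[0,0,0]],[[0,0,-4.5],[0,0,0]],[[0,0,-6],[0,0,0]],[[0,0,-6],[0,0,0]],[[0,0,-6],[0,0,0]]]}}

```text
time_s: 9.38
eef_pos: [521.3, 230.7, 85.2]
tcp_rot: [-0.0, 0.86, 0.51, -0.0]
ft_force: [0.1, -0.6, -0.1]
grip_width: 0.2
```

>>> {"api": "arm_command", "payload": {"increments": [[[0,0,-1.5],[0,0,0]],[[0,0,-3],[0,0,0]],[[0,0,-4.5],[0,0,0]],[[0,0,-6],[0,0,0]],[[0,0,-7],[0,0,0]],[[0,0,-7],[0,0,0]],[[0,0,-7],[0,0,0]]]}}

```text
time_s: 10.25
eef_pos: [521.3, 230.8, 78.3]
tcp_rot: [0.0, 0.86, 0.51, 0.0]
ft_force: [-0.9, -0.4, 4.4]
grip_width: 0.2
```

```bash
python3 - <<'E'
from h import *
f=[]
for i in range(4): manip.snapshot("top"); f.append(manip.state()["ft_force"])
print(np.mean(f,0),manip.state()["eef_pos"])
E
```

```text
[-1.84394029 -0.51681457  5.4732087 ] [521.3497062  230.75892573  78.35558785]
```

>>> {"api": "arm_command", "payload": {"increments": [[[0,0,-1],[0,0,0]],[[0,0,-1],[0,0,0]],[[0,0,-1],[0,0,0]]]}}

```text
time_s: 10.82
eef_pos: [521.3, 230.7, 77.4]
tcp_rot: [0.0, 0.86, 0.51, 0.0]
ft_force: [-1.0, 0.1, 6.2]
grip_width: -0.2
```

>>> {"api": "arm_command", "payload": {"increments": [[[0,0,10],[0,0,0]],[[0,0,40],[0,0,0]],[[0,0,80],[0,0,0]],[[0,0,115],[0,0,0]],[[0,0,116],[0,0,0]],[[0,0,116],[0,0,0]]]}}

```text
time_s: 11.58
eef_pos: [521.1, 230.7, 192.9]
tcp_rot: [-0.0, 0.86, 0.51, -0.0]
ft_force: [-0.4, -0.8, -0.1]
grip_width: -0.4
```

```bash
python3 - <<'E'
from h import *
im=manip.snapshot("wrist"); cv2.imwrite("pics/w4.png",im); g=cv2.cvtColor(im,cv2.COLOR_BGR2GRAY)
print(g[160:215,319]); print(manip.state()["eef_pos"].round(1))
E
```

```text
[151 151 151 150 150 150 150 149 149 148 138 104  59  28  29  41  44  49
  51  48  49  49  48  48  46  45  46  45  42  44  39  43  41  41  41  40
  42  39  40  43  36  38  37  42  39  36  39  35  36  45  73 109 135 144
 145]
[520.7 230.5 192.2]
```

>>> {"api": "arm_command", "payload": {"increments": [[[5,-25,5],[0,0,0]],[[18,-80,5],[0,0,0]],[[30,-135,5],[0,0,0]],[[42,-190,0],[0,0,0]],[[50,-228,-10],[0,0,0]],[[53,-241,-18],[0,0,0]],[[53,-241,-18],[0,0,0]],[[53,-241,-18],[0,0,0]],[[53,-241,-18],[0,0,0]]]}}

```text
time_s: 12.75
eef_pos: [574.3, -8.9, 175.6]
tcp_rot: [0.0, 0.86, 0.511, 0.0]
ft_force: [-0.8, 1.1, -0.0]
grip_width: 0.1
```

```bash
python3 - <<'E'
from h import *
c=manip.get_calibration("wrist"); im=manip.snapshot("wrist"); cv2.imwrite("pics/w5.png",im)
import pickle; pickle.dump(c,open("w5.pkl","wb")); s=manip.state(); print(s["qpos"].round(3),s["eef_pos"].round(1))
K,T=c["camera_matrix"],c["T"]
q=K@(T[:3,:3].T@(np.array([573.5,-10.3,42])-T[:3,3])); q=(q/q[2])[:2]; print(q.round(1))
b,st,_=blob(im,*q.round().astype(int),r=30); print(b,st)
for p in(b,b+[0,2]):print(plane(c,p,42).round(1))
g=cv2.cvtColor(im,cv2.COLOR_BGR2GRAY);u=int(b[0]);v=int(b[1]);print(g[v-25:v+26,u]);print(u,v,g[v,u-25:u+26])
E
```

```text
[-0.144  0.432 -0.243  0.895  0.     1.925] [574.4  -9.  175.7]
[320.7 196.3]
[321.42381562 192.89756722] [ 15  11  31  33 781]
[575.5  -8.   42. ]
[574.6  -9.5  42. ]
[255 255 255 255 255 255 255 255 255 204 103  38  39  58  68  73  75  72
  71  71  69  63  51  41  39  37  40  39  40  38  40  40  38  38  38  38
  39  41  40  38  36  59 119 174 202 208 208 208 207 208 208]
321 192 [204 238 251 253 248 239 238 248 251 230 172 100  80  81  80  76  73  64
  53  49  42  42  40  38  39  37  38  40  38  40  40  38  39  37  41  40
  40  40  40  53 109 169 200 208 208 208 208 208 208 208 208]
```

View pics/w5.png

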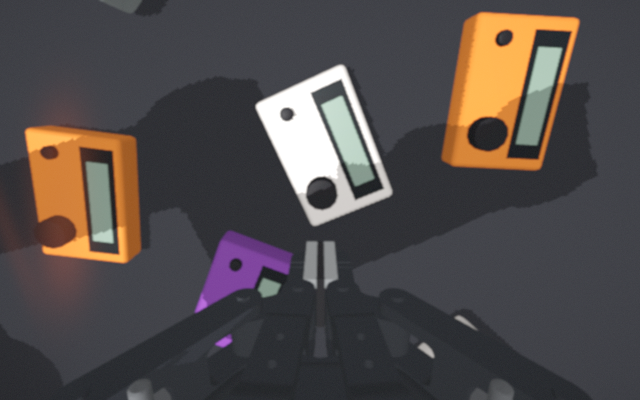

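The white timer's large key is centred at (321,194), giving (575,-9), and its small key is at (287,114). The fingertip is above the large key, so I descend.

>>> {"api": "arm_command", "payload": {"increments": [[[0.5,0,-30],[0,0,0]],[[0.5,0,-60],[0,0,0]],[[0.5,0,-88],[0,0,0]],[[0.5,0,-103],[0,0,0]],[[0.5,0,-106],[0,0,0]],[[0.5,0,-106],[0,0,0]],[[0.5,0,-106],[0,0,0]]]}}

```text
time_s: 13.68
eef_pos: [575.7, -10.3, 70.4]
tcp_rot: [0.001, 0.86, 0.51, 0.001]
ft_force: [0.8, 0.2, -0.3]
grip_width: 0.0
```

>>> {"api": "arm_command", "payload": {"increments": [[[0,0,-1.5],[0,0,0]],[[0,0,-3],[0,0,0]],[[0,0,-4.5],[0,0,0]],[[0,0,-6],[0,0,0]],[[0,0,-6],[0,0,0]],[[0,0,-6],[0,0,0]]]}}

```text
time_s: 14.42
eef_pos: [574.8, -10.2, 63.2]
tcp_rot: [-0.0, 0.86, 0.51, -0.0]
ft_force: [0.1, 0.6, -0.3]
grip_width: 0.1
```

>>> {"api": "arm_command", "payload": {"increments": [[[0,0,-1.5],[0,0,0]],[[0,0,-3],[0,0,0]],[[0,0,-4.5],[0,0,0]],[[0,0,-6],[0,0,0]],[[0,0,-7],[0,0,0]],[[0,0,-7],[0,0,0]],[[0,0,-7],[0,0,0]]]}}

```text
time_s: 15.3
eef_pos: [574.8, -10.2, 56.4]
tcp_rot: [0.0, 0.86, 0.51, 0.0]
ft_force: [-0.9, -0.5, 5.7]
grip_width: -0.1
```

```bash
python3 - <<'E'
from h import *
f=[]
for i in range(4): manip.snapshot("top"); f.append(manip.state()["ft_force"])
print(np.mean(f,0),manip.state()["eef_pos"])
E
```

```text
[-1.90849065  0.50164666  5.46123225] [574.80370766 -10.24697598  56.34110297]
```

>>> {"api": "arm_command", "payload": {"increments": [[[0,0,-1],[0,0,0]],[[0,0,-1],[0,0,0]],[[0,0,-1],[0,0,0]]]}}

```text
time_s: 15.88
eef_pos: [574.9, -10.2, 55.4]
tcp_rot: [0.0, 0.86, 0.51, 0.0]
ft_force: [-1.7, 0.5, 5.4]
grip_width: -0.3
```

>>> {"api": "arm_command", "payload": {"increments": [[[0,0,10],[0,0,0]],[[0,0,40],[0,0,0]],[[0,0,80],[0,0,0]],[[0,0,118],[0,0,0]],[[0,0,120],[0,0,0]],[[0,0,120],[0,0,0]],[[0,0,120],[0,0,0]]]}}

```text
time_s: 16.75
eef_pos: [573.9, -10.1, 173.9]
tcp_rot: [-0.001, 0.86, 0.51, -0.001]
ft_force: [-1.1, -0.2, -0.6]
grip_width: -0.1
```

```bash
python3 - <<'E'
from h import *
a=manip.snapshot("wrist"); t=manip.snapshot("top"); s=manip.snapshot("side")
cv2.imwrite("pics/w6.png",np.vstack([np.hstack([a[40:240,200:460],cv2.imread("pics/w5.png")[40:240,200:460]]),cv2.resize(np.hstack([t[100:320,120:520]]),(520,286))]))
# side-view key contrast before/after: vertical extent of each key
s0=cv2.imread("pics/side0.png")
for k,p in(("bar",(306,333)),("sq",(314,154)),("tim",(335,212))):
    for im in(s0,s):
        b,st,_=blob(im,*p,r=11); print(k,b.round(1),st[2:])
E
```

```text
bar [305.8 333. ] [ 15  23 216]
bar [305.7 333.3] [ 15  22 195]
sq [314.  153.8] [ 9  8 55]
sq [319.6 151.6] [ 16  22 198]
tim [334.5 211.4] [ 8  8 53]
tim [334.5 212.3] [ 8  7 47]
```

View pics/w6.png

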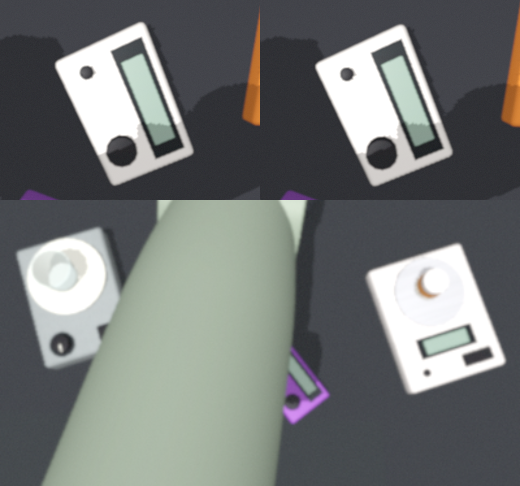

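The timer has not moved, its key sits lower, and the jar and beaker are standing. The arm is clear, so I hand in.

```bash
python3 -c "
from bench import manip
print(manip.state()['time_s'],manip.hand_in())"
```

```text
the job is handed in; nothing more can be done
16.9 None
```

I pressed the balance's bar key, the stirrer's square key and the timer's large round key, in that order, with the closed fingertips. I then backed off straight up and handed in at 16.9 s. No verdict is reported, so how far each key stayed down comes from my own force, travel and camera readings.

| Key | Last force reading | Estimated depth |
|---|---|---|
| Balance bar key | 5–6.5 N | 6–9 mm |
| Stirrer square key | about 6 N | 6–9 mm |
| Timer large round key | about 5.5 N | 6–9 mm |

- **Depth readings:** Force and fingertip travel differed by 2–3 mm: force suggested about 6–7 mm, travel up to 9 mm. Both are well past the 3 mm needed and short of the stop.
- **Pictures after pressing:** In before-and-after pictures all three keys looked slightly lower. In the wrist pictures the timer had not visibly moved, and its small key and the balance's looked unchanged. The jar and beaker stood where they were.
- **Checks that failed:** The last side-view check of the stirrer key gave an unusable blob, probably because it was blocked or in shadow. That key therefore rests on the wrist picture and the force. The last top view did not show the bottle; I saw it standing on the way to the stirrer, and the gripper did not come near it.

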